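# Drive the sprung hub punch home with the mallet

### The job

Set the hub of the toy wheel in the blue punch stand: lift the orange mallet out of its plywood cradle by the head, stand it on its striking face on the open bench and let go, then take it again by the handle. Reach in under the work light from the open front and drive the red-capped sprung punch fully down with brisk blows of the mallet, not a slow push, without touching the stand with the gripper. Finally stand the mallet on its striking face on the open bench, clear of the stand and the cradle, and leave the wooden block and the loose wheel lying near it where they are.

Things in the scene. Friction and masses are not known exactly. Their poses are not given: they have to be found in the camera images.
- mallet: Loose mallet, 0.28 kg. Orange head 54 mm (x) by 50 mm (y), 64 mm high over its two round black 52 mm striking faces. Origin: centre of the lower face, z up. Black handle level along -x, axis 32 mm above the origin: neck 20 mm wide from x -27 to -84 mm, grip 24 mm wide, 28 mm high, to x -150 mm. It balances standing on the face; so it starts, in the cradle.
- mallet_grip (a point): Point on the axis of the mallet's handle, 105 mm from the head's axis, 32 mm above the lower striking face; where to hold it for striking. Same axes as the mallet.
- cradle_seat (a point): Seat of the mallet's head on the fixed plywood cradle, on its 6 mm base board (80 mm wide, x -167 to +40 mm). The handle's channel runs along -x: 8 mm walls from x -48 to -160 mm, 34 mm apart inside, tops 62 mm above the bench, end wall at x -163 mm; no room in it for fingers. x: from handle to head, z up.
- stand: Fixed punch stand. Origin on the bench under the punch; open front faces -x. Blue base 12 mm thick, x -55 to +115 mm, 120 mm wide; bridge plate 104 mm wide, 50 mm deep, top at 50 mm, bush top at 54 mm. Rear column x +85 to +105 mm carries a work light over the punch, 70 mm wide, x -35 to +105 mm, underside at 183 mm, top at 201 mm. Only the mallet's head and neck fit under it.
- punch (a joint): Downward travel of the sprung punch in m: about 0 when up, 0.020 fully home with its cap on the bush. It takes about 5 to 7 N to drive and stays where it is driven.
- punch_top (a point): Centre of the top of the punch's red cap (36 mm diameter, 10 mm thick); 84 mm above the bench with the punch up, 64 mm when fully home.
- wood_block: Loose bare wooden block, 36 by 90 by 32 mm high, a bystander. Origin at the centre of its underside, long axis y.
- loose_wheel: Loose green toy wheel lying flat near the wooden block, 50 mm diameter, 21 mm high, a bystander. Origin at the centre of its underside.

How it is judged:
On the way, in this order (a step that is already met when the one before it is completed fails the run):
1. the mallet stands on its striking face on the open bench, at least 80 mm from its seat in the cradle, and is let go (height (world z) of mallet below 0.005 m and angle between mallet's own z axis and vertical below 0.15 rad and horizontal distance between mallet and cradle_seat above 0.08 m and contact force between the fingers and mallet below 0.1 N), for 0.2 s.
2. held by the handle (within 60 mm of the grip point), the mallet strikes the punch: it is driven down faster than 0.06 m/s (distance between the grasp point and mallet_grip below 0.06 m and contact force between mallet and stand above 0.5 N and velocity of joint punch above 0.06 m/s).
At the end, for the whole second after the job is handed in: The punch is driven home (at least 18 of its 20 mm); the mallet stands at rest on its striking face on the bench (within 0.15 rad of upright, its face within 5 mm of the bench), its head's axis more than 120 mm from the punch's and more than 80 mm from its seat in the cradle (value of joint punch above 0.018 m and height (world z) of mallet below 0.005 m and angle between mallet's own z axis and vertical below 0.15 rad and linear speed of mallet below 0.02 m/s and horizontal distance between mallet and punch_top above 0.12 m and horizontal distance between mallet and cradle_seat above 0.08 m); the robot touches nothing.
It fails at once if the gripper or arm touches the stand or its punch (contact force between any of the fingers, the arm and stand above 1 N).
It fails at once if a bystander (the wooden block or the loose wheel) is moved more than 30 mm (distance of any of wood_block, loose_wheel from where it was at the start of the episode above 0.03 m).
It also fails if it takes over 61 s, if anything falls off the work surface, if the arm or the gripper's body presses on something with over 40 N, if the wrist force passes 120 N, or if a joint passes its speed limit or range.

### The arm

A 6-joint arm with a two-finger parallel gripper is mounted at the origin on a cart in front of the work surface, level with it; the furniture and walls round the work are solid. World frame = base frame: x ahead of the robot, y to its left, z up, the work surface at z = 0. Lengths are in m, angles in rad, forces in N, time in s.
With the tool pointing down it reaches from about 0.375 to 0.9 m from the base axis. Payload 3.1 kg.
Tool frame: the origin (TCP) lies midway between the tips of the shut fingers; the grasp point (between the pads) lies 19 mm behind it (manip.pinch_z is the distance from the TCP to the grasp point, in m); z points along the fingers, y is the line along which they close (so a half turn about z gives the same grasp; the last joint's range is limited). The gripper opens to 85 mm and grips with 20 to 120 N. Pads are 22 mm wide; open, the fingers measure 114 mm over their backs; the gripper's body (76 mm by 85 mm) begins 54 mm behind the grasp point. The pads swing forward as they close: fully open they stand 13 mm farther back than shut.
Start: joints at [1.135, 0.527, 1.433, -0, 1.181, -0.178], TCP at [0.159, 0.604, 0.231] pointing down, gripper open.
Joint ranges: [-3.08, 3.08], [-0.75, 2.2], [0.22, 2.44], [-1.43, 4.57], [0, 2.65], [-2.85, 2.85]. Speed limits (rad/s): [2.79, 2.79, 3.14, 3.14, 3.14, 3.14].

### API

Orientations are given as a unit quaternion [x, y, z, w].
In Python, from station import manip, viewer, ticket gives the robot as it stands.
- The arm moves only by the shell command python3 -m creep 'ROWS' [FORCE]. ROWS is JSON, a list of rows, each an object with "slide": the shift along the tool's x, y, z in cm, a list of three; "angular": the turn, a rotation vector about the tool's x, y, z in rad, a list of three; "claw": the opening, from -1 (shut) to 1 (fully open). A call has 1 to 10 rows; each row shifts and turns the commanded pose from where the row before left it, along the tool's axes as they then stand; what a row does not reach is not made up. A row lasts 1/12 s, in which the tool goes at most 41.7 mm and 7.16 degrees, less where a joint would pass 70% of its speed; a pose out of reach is approached as far as the arm can. A call with a gripper value outside its range is refused whole. The fingers move at their own pace and stop on an object; FORCE is the grip in N (left out, the last holds). Time passes only in rows, so rows that do not move let the fingers close. It gives the time, the measured TCP pose, the force, the opening and the grip force at its end, in the units of the state.
- manip.sense(): the state, without advancing time (a new reading comes with each control period).
- viewer.snapshot(name): name is "scene" or "side" or "wrist"; returns the picture (480x640x3 uint8, blue, green, red); there is no depth.
- viewer.calibration(name): a dict with "fov_y" (degrees; the focal length in pixels is half the picture's height over the tangent of half this angle, whatever the lens; pixels are square), "cx", "cy" (the principal point, pixels), "T" (4x4, takes a point from camera to world coordinates); the wrist camera has in their place "tool_from_camera" (4x4, takes a point from camera to tool coordinates, whose origin is the TCP and whose axes are the flange's). Camera axes: x right, y up, looking along -z (the intrinsics and any distortion apply to the point x, -y, -z); pixel columns grow to the right and rows downward; lengths in m; the calibration is good to about 2 mm. A picture is of the moment at which its call begins: read the wrist's pose just before it. calibration takes no time and is no camera call.
- ticket.sign_off(): hands the job in; it is judged then, once.
The state is a dict: "t": time; "q": joint angles; "qd": joint speeds; "tau": joint torques, N m; "tcp_pos": TCP position; "tool_rot": TCP orientation; "force": force on the tool from outside, world axes, zero at the start; "ft_torque": the same for the moment, N m; "finger_gap": opening from 0.0 (shut) to 1.0 (fully open); "gripper_force": force on a finger pad.
Only numpy, scipy, OpenCV 4.12 (cv2) and the standard library are available. Lean on these libraries where they do the work, as an engineer would, in place of code of your own. Each camera call takes 0.05 s, during which the arm holds its last target. There are 200 camera calls.

## Working session

There is one attempt and no reset: what is moved stays moved. The work goes in short steps, Python scripts to look and compute and a shell command to move; the robot and the scene stay as the last step left them, time stands still between calls to the robot, and variables do not carry over. Pictures are saved under pics/ and viewed, at most 14 in all, crops included, and the job is handed in when it is done.

```bash
mkdir -p pics; ls
python3 - <<'E'
from station import manip, viewer
import cv2,numpy as np
print(manip.sense(), manip.pinch_z)
for n in ("scene","side"):
    im=viewer.snapshot(n); cv2.imwrite(f"pics/{n}0.png",im)
for n in ("scene","side","wrist"): 
    print(n,viewer.calibration(n))
E
```

```text
pics
{'t': 0.0, 'q': array([ 1.13451155e+00,  5.28479395e-01,  1.43394675e+00, -2.04686146e-05,
        1.18139215e+00, -1.78534553e-01]), 'qd': array([-1.15150271e-04,  8.79660505e-06, -1.18476684e-04, -1.06172631e-04,
       -3.95839051e-04, -2.56488244e-04]), 'tau': array([ 6.81549518e-04, -4.42353630e+01, -1.78023291e+01, -2.08435790e-04,
        8.45659903e-03,  2.68170574e-06]), 'tcp_pos': array([0.15899643, 0.60367311, 0.23031136]), 'tool_rot': array([ 1.28514723e-01,  9.91706977e-01, -1.06351355e-03, -3.27708355e-04]), 'force': array([ 0.25791326,  0.45646784, -0.04113257]), 'ft_torque': array([ 0.02071184, -0.02042233, -0.00847171]), 'gripper_force': 0.0, 'finger_gap': 0.9984546637378492} 0.0187
scene {'fov_y': 43.616818588767785, 'cx': 327.60316974492093, 'cy': 234.60041680804022, 'T': array([[ 0.42361927,  0.61036844, -0.66932585, -0.1516409 ],
       [-0.90570207,  0.27248731, -0.32473749, -0.49995983],
       [-0.01582671,  0.74377486,  0.66824283,  0.79311026],
       [ 0.        ,  0.        ,  0.        ,  1.        ]])}
side {'fov_y': 50.214339425118695, 'cx': 313.2935869249736, 'cy': 228.97537672944523, 'T': array([[-0.96473454,  0.14800655, -0.21767254,  0.35515579],
       [-0.26287458, -0.58437215,  0.76772791,  0.52351502],
       [-0.01357301,  0.79787421,  0.60267115,  0.61593707],
       [ 0.        ,  0.        ,  0.        ,  1.        ]])}
wrist {'fov_y': 58.979447716479044, 'cx': 313.8358032044551, 'cy': 238.55759754304273, 'tool_from_camera': array([[-9.72412932e-04,  9.57283020e-01,  2.89150953e-01,
         7.40740175e-02],
       [ 9.99998990e-01,  6.31092690e-04,  1.27365181e-03,
         2.77422442e-04],
       [ 1.03676419e-03,  2.89151899e-01, -9.57282667e-01,
        -1.41934535e-01],
       [ 0.00000000e+00,  0.00000000e+00,  0.00000000e+00,
         1.00000000e+00]])}
```

View pics/scene0.png

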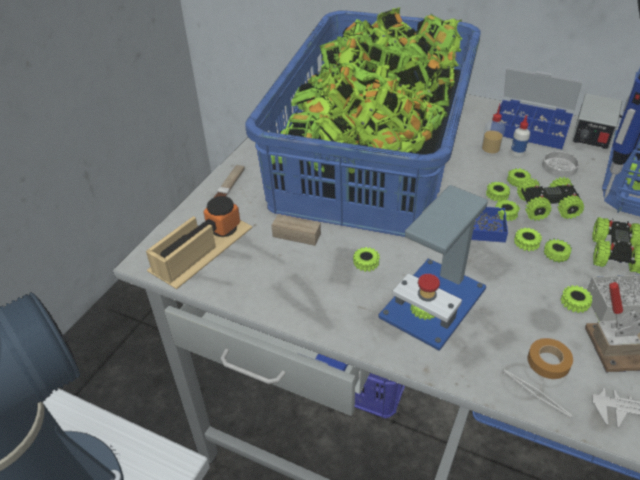

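View pics/side0.png

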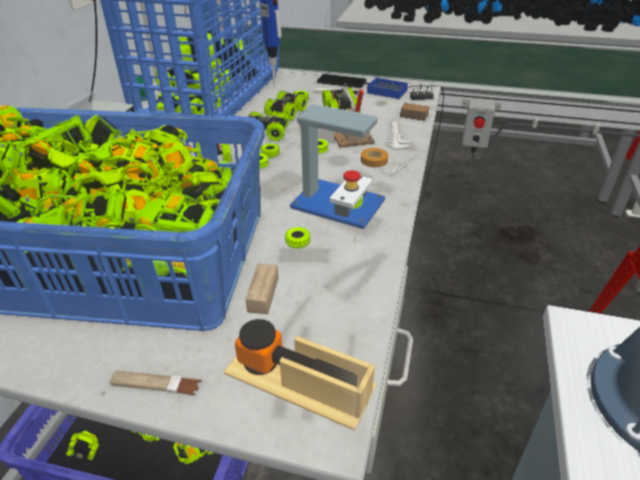

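The scene view shows the mallet head at about (222,212), with its handle running down-left in the cradle. The block is at (297,230), the wheel at (367,258), and the stand has its red cap at (429,283). In the side view the head is at (258,345), the cap at (352,176) and the block at (262,287).

```bash
cat > h.py <<'E'
import numpy as np, cv2
from station import manip, viewer
def cam(n):
    c=viewer.calibration(n); f=240/np.tan(np.radians(c["fov_y"])/2); return c,f
def ray(n,p,T=None):
    c,f=cam(n); T=c["T"] if T is None else T
    d=np.array([(p[0]-c["cx"])/f,-(p[1]-c["cy"])/f,-1.]); return T[:3,3],T[:3,:3]@(d/np.linalg.norm(d))
def plane(n,p,z,T=None):
    o,d=ray(n,p,T); return (o+d*(z-o[2])/d[2]).round(4)
def tri(p,q,a="scene",b="side"):
    (o,d),(s,e)=ray(a,p),ray(b,q)
    t=np.linalg.lstsq(np.c_[d,-e],s-o,rcond=None)[0]; x,y=o+d*t[0],s+e*t[1]
    return ((x+y)/2).round(4),np.linalg.norm(x-y).round(4)
def blobs(im,lo,hi,amin=30):
    m=cv2.inRange(cv2.cvtColor(im,cv2.COLOR_BGR2HSV),lo,hi)
    n,l,s,c=cv2.connectedComponentsWithStats(m)
    return [(s[i][:5].tolist(),c[i].round(1).tolist()) for i in range(1,n) if s[i][4]>=amin]
E
python3 - <<'E'
from h import *
for n in ("scene","side"):
    im=cv2.imread(f"pics/{n}0.png")
    w={"scene":[(140,180,110,110),(370,180,120,165)],"side":[(220,310,160,115),(285,100,105,130)]}[n]
    print(n)
    for x,y,a,b in w:
        c=im[y:y+b,x:x+a]
        for nm,lo,hi in(("red",(0,150,90),(4,255,255)),("red2",(172,150,60),(180,255,255)),("orange",(5,170,120),(14,255,255)),("black",(0,0,0),(180,255,55))):
            for s,ce in blobs(c,lo,hi,40): print(nm,s[0]+x,s[1]+y,s[2:],ce[0]+x,ce[1]+y)
    t=[cv2.resize(im[y:y+b,x:x+a],None,fx=k,fy=k,interpolation=cv2.INTER_CUBIC) for (x,y,a,b),k in zip(w,((3.5,3.5) if n=="scene" else (2.5,3.5)))]
    H=max(i.shape[0] for i in t); cv2.imwrite(f"pics/{n}z.png",np.hstack([cv2.copyMakeBorder(i,0,H-i.shape[0],0,0,0) for i in t]))
E
```

```text
scene
black 209 198 [23, 16, 131] 220.2 206.5
black 187 220 [28, 18, 76] 201.3 227.6
red 420 275 [18, 15, 189] 428.5 282.3
side
orange 236 331 [45, 42, 794] 257.1 355.6
red 344 171 [16, 10, 128] 351.7 175.5
black 340 100 [10, 8, 59] 344.4 104.0
```

View pics/scenez.png

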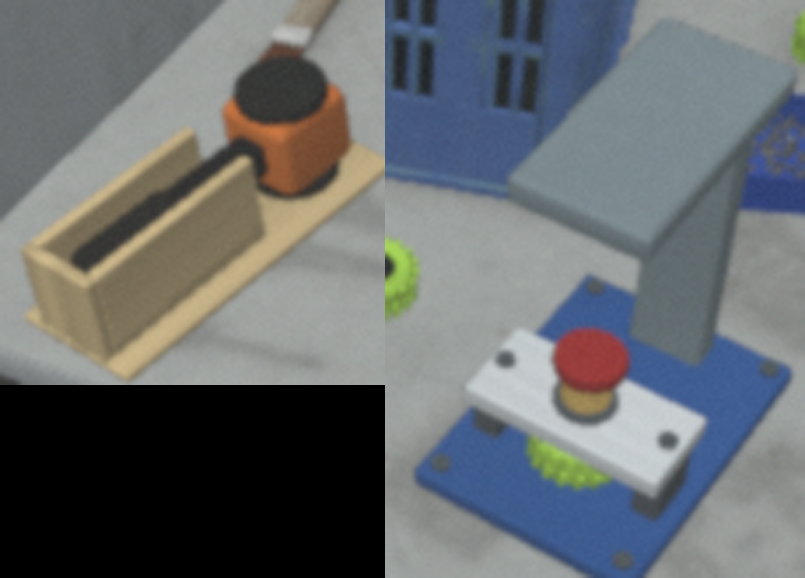

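View pics/sidez.png

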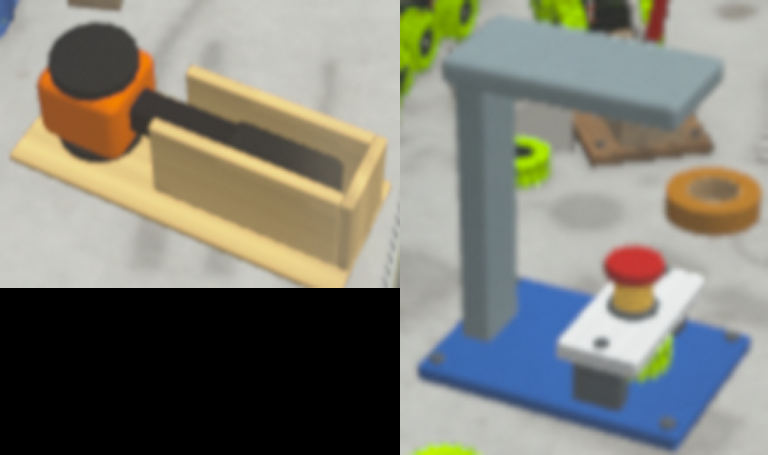

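The crops show the stand's blue base corners, the lamp corners and the cap cleanly, plus the cradle wall tops and the head's black face. For example, the cap centre is at (429.1,281.4) in scene and (352.1,174.9) in side. Next I'll cast rays through these points.

Run:
```python
from h import *
S=lambda x,y:(x/3.5+140,y/3.5+180); St=lambda x,y:((x-385)/3.5+370,y/3.5+180)
D=lambda x,y:(x/2.5+220,y/2.5+310); Dt=lambda x,y:((x-400)/3.5+285,y/3.5+100)
def both(nm,a,b,z): print(nm,plane("scene",a,z)[:2] if a else '',plane("side",b,z)[:2] if b else '',*(tri(a,b) if a and b else ''))
both("headtop .07",S(281,90),D(94,60),.07)
both("cap .084",St(592,355),Dt(635,262),.084)
both("base L",St(416,473),Dt(750,340),.012)
both("base T",St(590,275),Dt(677,442)and None,.012)
print("scene baseL,T,R",[plane("scene",St(*p),.012)[:2] for p in((416,473),(590,275),(792,372))])
print("side base L,R,B,T",[plane("side",Dt(*p),.012)[:2] for p in((418,370),(750,340),(677,442),(518,280))])
print("scene lamp FL FR BL BR",[plane("scene",St(*p),.201)[:2] for p in((512,182),(650,245),(668,20),(795,75))])
print("side lamp",[plane("side",Dt(*p),.201)[:2] for p in((445,65),(500,17),(722,65),(675,108))])
print("scene wall tops",[plane("scene",S(*p),.062)[:2] for p in((25,250),(88,282),(250,160),(190,132))])
print("side wall tops",[plane("side",D(*p),.062)[:2] for p in((152,124),(345,200),(190,68),(383,140))])
for n,im in(("scene",0),("side",0)):
    im=cv2.imread(f"pics/{n}0.png")
    x,y,a,b={"scene":(345,240,40,35),"side":(280,222,35,30)}[n]
    for s,c in blobs(im[y:y+b,x:x+a],(30,120,80),(50,255,255),40): print("wheel",n,s,plane(n,(c[0]+x,c[1]+y),.015))
print("block",[plane("scene",p,.032)[:2] for p in((273,219),(321,224),(318,235),(272,229))],[plane("side",p,.032)[:2] for p in((255,264),(277,265),(247,293),(272,299))])
```

```text
headtop .07 [0.5638 0.0742] [0.5638 0.0814] [0.5664 0.0773 0.0659] 0.0022
cap .084 [ 0.5228 -0.3539] [ 0.5192 -0.3464] [ 0.522  -0.3532  0.0817] 0.0046
base L [ 0.4814 -0.286 ] [ 0.4551 -0.3915] [ 0.4418 -0.3019  0.0677] 0.0092
base T [ 0.6469 -0.32  ] 
scene baseL,T,R [array([ 0.4814, -0.286 ]), array([ 0.6469, -0.32  ]), array([ 0.6213, -0.4346])]
side base L,R,B,T [array([ 0.6412, -0.3116]), array([ 0.4551, -0.3915]), array([ 0.4787, -0.2788]), array([ 0.6094, -0.4244])]
scene lamp FL FR BL BR [array([ 0.4941, -0.3161]), array([ 0.4804, -0.3804]), array([ 0.6297, -0.3441]), array([ 0.6135, -0.4072])]
side lamp [array([ 0.6239, -0.3307]), array([ 0.6116, -0.3984]), array([ 0.4795, -0.3655]), array([ 0.4943, -0.3093])]
scene wall tops [array([0.409 , 0.1299]), array([0.403 , 0.0863]), array([0.5148, 0.0636]), array([0.5211, 0.1062])]
side wall tops [array([0.521 , 0.1094]), array([0.4115, 0.1301]), array([0.5125, 0.0669]), array([0.3993, 0.0885])]
wheel scene [9, 8, 25, 23, 364] [ 0.5944 -0.2158  0.015 ]
wheel side [5, 5, 25, 21, 389] [ 0.5946 -0.2088  0.015 ]
block [array([ 0.6085, -0.013 ]), array([ 0.6333, -0.1054]), array([ 0.6022, -0.1139]), array([ 0.5817, -0.0256])] [array([ 0.6378, -0.098 ]), array([ 0.5998, -0.105 ]), array([ 0.6252, -0.0271]), array([ 0.5813, -0.0242])]
```

```bash
cat >> h.py <<'E'
from scipy.spatial.transform import Rotation as R
def down(yaw): # tool down, tool x pointing along the object's -x (object yaw)
    x=-np.array([np.cos(yaw),np.sin(yaw),0]); z=np.array([0,0,-1.]); return R.from_matrix(np.c_[x,np.cross(z,x),z])
def go(pos,yaw):
    s=manip.sense(); r=R.from_quat(s["tool_rot"]); t=down(yaw)
    print("t",round(s["t"],2),"tcp",s["tcp_pos"].round(4),"turn",(r.inv()*t).as_rotvec().round(4),"slide cm after turn",(t.inv().apply(np.array(pos)-s["tcp_pos"])*100).round(2))
def wristT():
    s=manip.sense(); T=np.eye(4); T[:3,:3]=R.from_quat(s["tool_rot"]).as_matrix(); T[:3,3]=s["tcp_pos"]
    return T@viewer.calibration("wrist")["tool_from_camera"]
E
python3 -c "
from h import *
go((.555,.08,.23),-.19)"
```

```text
t 0.1 tcp [0.159  0.6038 0.2304] turn [-0.0019 -0.0004 -0.0678] slide cm after turn [-4.877e+01 -4.395e+01  4.000e-02]
```

```bash
python3 -m creep '[{"slide":[0,0,0],"angular":[0,0,-0.068],"claw":1},{"slide":[-2.6,-2.3,0],"angular":[0,0,0],"claw":1},{"slide":[-2.6,-2.3,0],"angular":[0,0,0],"claw":1},{"slide":[-2.6,-2.3,0],"angular":[0,0,0],"claw":1},{"slide":[-2.6,-2.3,0],"angular":[0,0,0],"claw":1},{"slide":[-2.6,-2.3,0],"angular":[0,0,0],"claw":1},{"slide":[-2.6,-2.3,0],"angular":[0,0,0],"claw":1},{"slide":[-2.6,-2.3,0],"angular":[0,0,0],"claw":1},{"slide":[-2.6,-2.3,0],"angular":[0,0,0],"claw":1},{"slide":[-2.6,-2.3,0],"angular":[0,0,0],"claw":1}]'
python3 -m creep '[{"slide":[-2.6,-2.3,0],"angular":[0,0,0],"claw":1},{"slide":[-2.6,-2.3,0],"angular":[0,0,0],"claw":1},{"slide":[-2.6,-2.3,0],"angular":[0,0,0],"claw":1},{"slide":[-2.6,-2.3,0],"angular":[0,0,0],"claw":1},{"slide":[-2.6,-2.3,0],"angular":[0,0,0],"claw":1},{"slide":[-2.6,-2.3,0],"angular":[0,0,0],"claw":1},{"slide":[-2.6,-2.3,0],"angular":[0,0,0],"claw":1},{"slide":[-2.6,-2.3,0],"angular":[0,0,0],"claw":1},{"slide":[-2,-2,0],"angular":[0,0,0],"claw":1},{"slide":[0,0,0],"angular":[0,0,0],"claw":1}]'
python3 - <<'E'
from h import *
go((.565,.078,.2),-.19)
T=wristT(); im=viewer.snapshot("wrist"); cv2.imwrite("pics/w1.png",im); np.save("w1T.npy",T)
E
```

```text
t: 0.93
tcp_pos: [0.3505, 0.3553, 0.2311]
tool_rot: [0.095, 0.996, -0.0, -0.0]
force: [1.3, 1.6, 0.4]
finger_gap: 1.0
gripper_force: 0.0
t: 1.77
tcp_pos: [0.5394, 0.1091, 0.2312]
tool_rot: [0.097, 0.995, -0.001, 0.002]
force: [0.5, -0.3, 0.6]
finger_gap: 1.0
gripper_force: 0.0
t 1.77 tcp [0.5394 0.1091 0.2312] turn [-0.0013  0.0038 -0.0047] slide cm after turn [-3.1  -2.57  3.12]
```

View pics/w1.png

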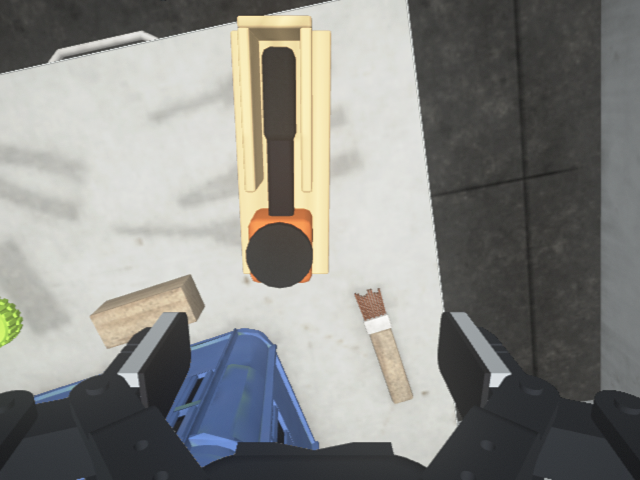

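The wrist view shows the head's top face centred near (280,255) and the handle running straight up the picture to (279,48). The cradle board's end is at row 271, and the block is at (148,310).

Run:
```python
from h import *
T=np.load("w1T.npy"); im=cv2.imread("pics/w1.png")
m=cv2.inRange(im[220:292,244:318],(0,0,0),(75,75,75)); c=max(cv2.findContours(m,0,1)[0],key=cv2.contourArea); e=cv2.fitEllipse(c); print(e)
p=(e[0][0]+244,e[0][1]+220); print("head",p,plane("wrist",p,.07,T))
a,b=plane("wrist",(282,200),.048,T),plane("wrist",(279.5,50),.052,T); print("handle",a,b,np.arctan2(*(a-b)[[1,0]]),np.linalg.norm(a-b))
for q,z in(((232,30),.006),((331,30),.006),((244,272),.006),((328,272),.006)): print(plane("wrist",q,z,T))
for q in((92,315),(190,276),(204,303),(108,347)): print("block",plane("wrist",q,.032,T))
```

```text
((35.22715759277344, 34.69809341430664), (62.88041687011719, 64.2583999633789), 100.05852508544922)
head (279.22715759277344, 254.69809341430664) [0.5645 0.0772 0.07  ]
handle [0.5281 0.0858 0.048 ] [0.4232 0.1075 0.052 ] -0.20398645672271695 0.1071956155819817
[0.3956 0.0716 0.006 ]
[0.4108 0.1479 0.006 ]
[0.5955 0.0316 0.006 ]
[0.6106 0.108  0.006 ]
block [ 0.6    -0.1045  0.032 ]
block [ 0.5809 -0.0085  0.032 ]
block [ 0.608  -0.0035  0.032 ]
block [ 0.6336 -0.1013  0.032 ]
```

```bash
python3 -m creep '[{"slide":[-1.5,-1.3,0],"angular":[0,0,0.005],"claw":1},{"slide":[-1.6,-1.3,0],"angular":[0,0,0],"claw":1},{"slide":[0,0,1],"angular":[0,0,0],"claw":1},{"slide":[0,0,3],"angular":[0,0,0],"claw":1},{"slide":[0,0,3],"angular":[0,0,0],"claw":1},{"slide":[0,0,1],"angular":[0,0,0],"claw":1},{"slide":[0,0,0],"angular":[0,0,0],"claw":1},{"slide":[0,0,0],"angular":[0,0,0],"claw":1}]' 50
python3 -c "
from h import *
go((.5645,.0772,.026),-.2)"
```

```text
t: 2.48
tcp_pos: [0.5602, 0.083, 0.151]
tool_rot: [0.097, 0.995, 0.0, -0.001]
force: [0.5, -0.1, 0.5]
finger_gap: 1.002
gripper_force: 0.0
t 2.48 tcp [0.5602 0.083  0.151 ] turn [-0.     -0.0018  0.0062] slide cm after turn [-0.54 -0.48 12.5 ]
```

```bash
python3 -m creep '[{"slide":[-0.5,-0.5,0],"angular":[0,0,0.006],"claw":1},{"slide":[0,0,2],"angular":[0,0,0],"claw":1},{"slide":[0,0,2.5],"angular":[0,0,0],"claw":1},{"slide":[0,0,2.5],"angular":[0,0,0],"claw":1},{"slide":[0,0,2.5],"angular":[0,0,0],"claw":1},{"slide":[0,0,2],"angular":[0,0,0],"claw":1},{"slide":[0,0,1],"angular":[0,0,0],"claw":1},{"slide":[0,0,0],"angular":[0,0,0],"claw":1},{"slide":[0,0,0],"angular":[0,0,0],"claw":1}]' 50
python3 -c "
from h import *
go((.5645,.0772,.026),-.2)"
```

```text
t: 3.23
tcp_pos: [0.566, 0.0761, 0.0272]
tool_rot: [0.1, 0.995, 0.0, 0.001]
force: [0.7, -1.0, 0.7]
finger_gap: 1.002
gripper_force: 0.0
t 3.23 tcp [0.566  0.0761 0.0272] turn [ 0.0002  0.0018 -0.0009] slide cm after turn [0.17 0.08 0.12]
```

Well centred; close, then lift.

```bash
python3 -m creep '[{"slide":[0.1,0.1,0],"angular":[0,0,0],"claw":0.2},{"slide":[0,0,0],"angular":[0,0,0],"claw":-0.2},{"slide":[0,0,0],"angular":[0,0,0],"claw":-0.5},{"slide":[0,0,0],"angular":[0,0,0],"claw":-0.8},{"slide":[0,0,0],"angular":[0,0,0],"claw":-1},{"slide":[0,0,0],"angular":[0,0,0],"claw":-1}]' 60
python3 -m creep '[{"slide":[0,0,-0.5],"angular":[0,0,0],"claw":-1},{"slide":[0,0,-1],"angular":[0,0,0],"claw":-1},{"slide":[0,0,-1.5],"angular":[0,0,0],"claw":-1},{"slide":[0,0,-2],"angular":[0,0,0],"claw":-1},{"slide":[0,0,-2],"angular":[0,0,0],"claw":-1},{"slide":[0,0,-2],"angular":[0,0,0],"claw":-1},{"slide":[0,0,-1],"angular":[0,0,0],"claw":-1},{"slide":[0,0,0],"angular":[0,0,0],"claw":-1}]'
python3 -c "
from h import *
go((.50,-.09,.127),-.2)
cv2.imwrite('pics/side1.png',viewer.snapshot('side')[200:440,150:420])"
```

```text
t: 3.73
tcp_pos: [0.5651, 0.0774, 0.028]
tool_rot: [0.1, 0.995, 0.0, 0.001]
force: [-0.6, -0.6, 5.6]
finger_gap: 0.584
gripper_force: 61.0
t: 4.4
tcp_pos: [0.5657, 0.0774, 0.1291]
tool_rot: [0.1, 0.995, 0.0, 0.003]
force: [0.7, -1.3, -3.0]
finger_gap: 0.594
gripper_force: 63.0
t 4.4 tcp [0.5657 0.0774 0.1291] turn [ 0.0008  0.0056 -0.0006] slide cm after turn [  3.12 -17.71   0.21]
```

View pics/side1.png

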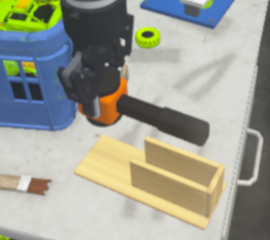

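```bash
python3 -m creep '[{"slide":[0.2,-2,0],"angular":[0,0,0],"claw":-1},{"slide":[0.2,-3,0],"angular":[0,0,0],"claw":-1},{"slide":[0.2,-3,0],"angular":[0,0,0],"claw":-1},{"slide":[0.2,-3,0],"angular":[0,0,0],"claw":-1},{"slide":[0.2,-3,0],"angular":[0,0,0],"claw":-1},{"slide":[0.15,-2,0],"angular":[0,-0.004,0],"claw":-1},{"slide":[0,-1.3,1],"angular":[0,0,0],"claw":-1},{"slide":[0,0,2.5],"angular":[0,0,0],"claw":-1},{"slide":[0,0,2.5],"angular":[0,0,0],"claw":-1},{"slide":[0,0,2],"angular":[0,0,0],"claw":-1}]'
python3 -m creep '[{"slide":[0,0,1],"angular":[0,0,0],"claw":-1},{"slide":[0,0,0],"angular":[0,0,0],"claw":-1},{"slide":[0,0,0],"angular":[0,0,0],"claw":-1}]'
python3 -c "
from h import *
go((.52,-.09,.022),-.2)"
```

```text
t: 5.28
tcp_pos: [0.5171, -0.09, 0.0439]
tool_rot: [0.101, 0.995, 0.0, 0.0]
force: [0.1, 1.4, -2.5]
finger_gap: 0.583
gripper_force: 63.3
t: 5.53
tcp_pos: [0.5181, -0.0896, 0.0355]
tool_rot: [0.1, 0.995, 0.0, 0.001]
force: [-0.1, -0.1, -3.0]
finger_gap: 0.586
gripper_force: 63.2
t 5.53 tcp [ 0.5181 -0.0896  0.0355] turn [ 0.0004  0.0018 -0.0007] slide cm after turn [-0.19 -0.    1.35]
```

```bash
python3 -m creep '[{"slide":[0,0,0.7],"angular":[0,0,0],"claw":-1},{"slide":[0,0,0.4],"angular":[0,0,0],"claw":-1},{"slide":[0,0,0.2],"angular":[0,0,0],"claw":-1},{"slide":[0,0,0.1],"angular":[0,0,0],"claw":-1},{"slide":[0,0,0],"angular":[0,0,0],"claw":-1}]'
```

```text
t: 5.95
tcp_pos: [0.5188, -0.0899, 0.0225]
tool_rot: [0.1, 0.995, -0.0, 0.002]
force: [-0.2, -0.6, -3.1]
finger_gap: 0.588
gripper_force: 63.2
```

```bash
python3 -m creep '[{"slide":[0,0,0.1],"angular":[0,0,0],"claw":-1},{"slide":[0,0,0],"angular":[0,0,0],"claw":-1}]'; python3 -m creep '[{"slide":[0,0,0.1],"angular":[0,0,0],"claw":-1},{"slide":[0,0,0],"angular":[0,0,0],"claw":-1}]'
```

```text
t: 6.12
tcp_pos: [0.5194, -0.0901, 0.0221]
tool_rot: [0.1, 0.995, -0.0, 0.003]
force: [-0.8, -0.8, 1.7]
finger_gap: 0.585
gripper_force: 62.8
t: 6.28
tcp_pos: [0.5196, -0.0902, 0.0219]
tool_rot: [0.1, 0.995, -0.0, 0.003]
force: [-1.2, -0.2, 10.2]
finger_gap: 0.587
gripper_force: 62.5
```

On the bench. Release, wait, rise, and move back over the handle grip.

```bash
python3 -m creep '[{"slide":[0,0,-0.1],"angular":[0,0,0],"claw":-0.5},{"slide":[0,0,0],"angular":[0,0,0],"claw":0.2},{"slide":[0,0,0],"angular":[0,0,0],"claw":0.6},{"slide":[0,0,0],"angular":[0,0,0],"claw":1},{"slide":[0,0,0],"angular":[0,0,0],"claw":1},{"slide":[0,0,0],"angular":[0,0,0],"claw":1},{"slide":[0,0,0],"angular":[0,0,0],"claw":1},{"slide":[0,0,-1],"angular":[0,0,0],"claw":1},{"slide":[0,0,-2.5],"angular":[0,0,0],"claw":1},{"slide":[0,0,-3],"angular":[0,0,0],"claw":1}]'
python3 -m creep '[{"slide":[0,0,-3],"angular":[0,0,0],"claw":1},{"slide":[0,0,-3],"angular":[0,0,0],"claw":1},{"slide":[0.5,0,-1],"angular":[0,0,0],"claw":1},{"slide":[0,0,0],"angular":[0,0,0],"claw":1},{"slide":[0,0,0],"angular":[0,0,0],"claw":1}]'
python3 - <<'E'
from h import *
T=wristT(); im=viewer.snapshot("wrist"); cv2.imwrite("pics/w2.png",im); np.save("w2T.npy",T)
go((.417,-.07,.11),-.2)
E
```

```text
t: 7.12
tcp_pos: [0.517, -0.0894, 0.0859]
tool_rot: [0.1, 0.995, 0.0, -0.0]
force: [0.3, -0.2, 0.1]
finger_gap: 0.999
gripper_force: 0.0
t: 7.53
tcp_pos: [0.5127, -0.0886, 0.1566]
tool_rot: [0.1, 0.995, -0.0, 0.002]
force: [-0.4, -0.4, -0.6]
finger_gap: 1.0
gripper_force: 0.0
t 7.58 tcp [ 0.5123 -0.0884  0.1556] turn [ 0.0003  0.0022 -0.0009] slide cm after turn [ 9.71 -0.09  4.56]
```

View pics/w2.png

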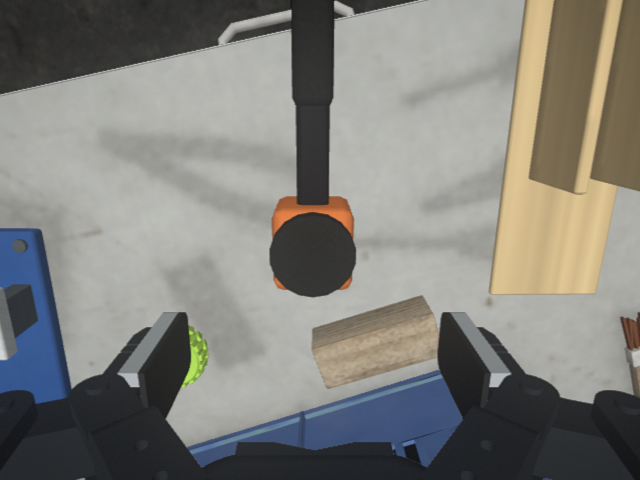

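The wrist view shows the mallet upright on the bench, with its face centred at (313,255) and the handle straight up the picture. The block and wheel are undisturbed.

Run:
```python
from h import *
T=np.load("w2T.npy"); im=cv2.imread("pics/w2.png")
m=cv2.inRange(im[208:300,265:362],(0,0,0),(75,75,75)); c=max(cv2.findContours(m,0,1)[0],key=cv2.contourArea); e=cv2.fitEllipse(c); print(e)
h=plane("wrist",(e[0][0]+265,e[0][1]+208),.064,T); print("head",h)
a,b=plane("wrist",(312.5,190),.042,T),plane("wrist",(313,20),.046,T); y=np.arctan2(*(a-b)[[1,0]]); print("handle",a,b,y)
g=h[:2]-.105*np.array([np.cos(-.2),np.sin(-.2)]); print(g); go((*g,.013),-.2)
```

```text
((47.36925506591797, 46.384368896484375), (82.66083526611328, 84.670166015625), 93.25530242919922)
head [ 0.5193 -0.0908  0.064 ]
handle [ 0.486 -0.084  0.042] [ 0.395 -0.065  0.046] -0.2058341781041253
[ 0.41639301 -0.06993972]
t 7.58 tcp [ 0.5123 -0.0884  0.1556] turn [ 0.0003  0.0022 -0.0009] slide cm after turn [ 9.77 -0.09 14.26]
```

```bash
python3 -m creep '[{"slide":[2.5,0,0],"angular":[0,0,0],"claw":1},{"slide":[2.5,0,0],"angular":[0,0,0],"claw":1},{"slide":[2.5,-0.1,0],"angular":[0,0,0],"claw":1},{"slide":[2.2,0,1.3],"angular":[0,0,0],"claw":1},{"slide":[0,0,3],"angular":[0,0,0],"claw":1},{"slide":[0,0,3],"angular":[0,0,0],"claw":1},{"slide":[0,0,2],"angular":[0,0,0],"claw":1},{"slide":[0,0,1],"angular":[0,0,0],"claw":1},{"slide":[0,0,0],"angular":[0,0,0],"claw":1},{"slide":[0,0,0],"angular":[0,0,0],"claw":1}]'
python3 -c "
from h import *
go((.4164,-.0699,.012),-.2)"
```

```text
t: 8.42
tcp_pos: [0.4171, -0.0699, 0.0514]
tool_rot: [0.1, 0.995, 0.001, -0.0]
force: [-0.2, -0.1, 0.6]
finger_gap: 1.001
gripper_force: 0.0
t 8.42 tcp [ 0.4171 -0.0699  0.0514] turn [ 0.0011 -0.0007 -0.0009] slide cm after turn [ 0.06 -0.01  3.94]
```

```bash
python3 -m creep '[{"slide":[0,0,1],"angular":[0,0,0],"claw":1},{"slide":[0,0,1.4],"angular":[0,0,0],"claw":1},{"slide":[0,0,1],"angular":[0,0,0],"claw":1},{"slide":[0,0,0.4],"angular":[0,0,0],"claw":1},{"slide":[0,0,0],"angular":[0,0,0],"claw":1},{"slide":[0,0,0],"angular":[0,0,0],"claw":1}]'
```

```text
t: 8.92
tcp_pos: [0.4187, -0.0706, 0.0152]
tool_rot: [0.1, 0.995, -0.0, 0.002]
force: [-0.6, 0.2, -0.8]
finger_gap: 0.995
gripper_force: 0.0
```

```bash
python3 -m creep '[{"slide":[0.1,0.1,0.2],"angular":[0,0,0],"claw":0.3},{"slide":[0,0,0],"angular":[0,0,0],"claw":0},{"slide":[0,0,0],"angular":[0,0,0],"claw":-0.3},{"slide":[0,0,0],"angular":[0,0,0],"claw":-0.6},{"slide":[0,0,0],"angular":[0,0,0],"claw":-1},{"slide":[0,0,0],"angular":[0,0,0],"claw":-1},{"slide":[0,0,0],"angular":[0,0,0],"claw":-1},{"slide":[0,0,0],"angular":[0,0,0],"claw":-1}]' 115
python3 -m creep '[{"slide":[0,0,-0.5],"angular":[0,0,0],"claw":-1},{"slide":[0,0,-2],"angular":[0,0,0],"claw":-1},{"slide":[0,0,-2.5],"angular":[0,0,0],"claw":-1},{"slide":[0,0,-2.5],"angular":[0,0,0],"claw":-1},{"slide":[0,0,-2],"angular":[0,0,0],"claw":-1},{"slide":[0,0,0],"angular":[0,0,0],"claw":-1},{"slide":[0,0,0],"angular":[0,0,0],"claw":-1}]'
python3 - <<'E'
from h import *
T=wristT(); s=manip.sense(); im=viewer.snapshot("wrist"); np.save("w3T.npy",T)
sc,sd=viewer.snapshot("scene"),viewer.snapshot("side")
cv2.imwrite("pics/w3.png",np.hstack([cv2.resize(im,(400,300)),cv2.resize(sd[130:400,200:480],(400,386))[:300]])); cv2.imwrite("pics/w3f.png",im); cv2.imwrite("pics/side3.png",sd)
print(s["ft_torque"].round(3))
E
```

```text
t: 9.58
tcp_pos: [0.4179, -0.0695, 0.0131]
tool_rot: [0.1, 0.995, -0.0, 0.002]
force: [-1.2, 0.7, 3.4]
finger_gap: 0.264
gripper_force: 112.3
t: 10.17
tcp_pos: [0.4174, -0.0692, 0.1085]
tool_rot: [0.1, 0.995, -0.0, 0.003]
force: [-0.6, -0.2, -2.6]
finger_gap: 0.263
gripper_force: 113.1
[0.057 0.269 0.026]
```

View pics/w3.png

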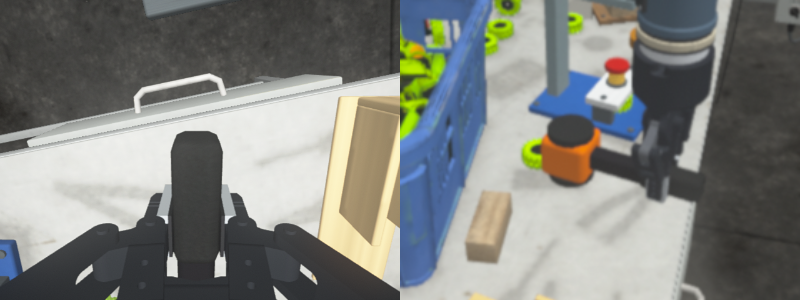

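The crops show the mallet level in the grip by its handle, clear of everything. Next: go to a point in front of the stand.

```bash
python3 -c "
from h import *
go((.335,-.314,.114),-.2)"
```

```text
t 10.32 tcp [ 0.4163 -0.0688  0.1068] turn [ 0.0007  0.0007 -0.0007] slide cm after turn [  3.09 -25.65  -0.72]
```

```bash
python3 -m creep '[{"slide":[0.3,-1.5,-0.3],"angular":[0,0,0],"claw":-1},{"slide":[0.4,-3,-0.3],"angular":[0,0,0],"claw":-1},{"slide":[0.4,-3,-0.2],"angular":[0,0,0],"claw":-1},{"slide":[0.4,-3,0],"angular":[0,0,0],"claw":-1},{"slide":[0.4,-3,0],"angular":[0,0,0],"claw":-1},{"slide":[0.4,-3,0],"angular":[0,0,0],"claw":-1},{"slide":[0.4,-3,0],"angular":[0,0,0],"claw":-1},{"slide":[0.4,-3,0],"angular":[0,0,0],"claw":-1},{"slide":[0,-2,0],"angular":[0,0,0],"claw":-1},{"slide":[0,-1,0],"angular":[0,0,0],"claw":-1}]'
python3 -m creep '[{"slide":[0,0,0],"angular":[0,0,0],"claw":-1},{"slide":[0,0,0],"angular":[0,0,0],"claw":-1}]'
python3 - <<'E'
from h import *
go((.4206,-.3307,.114),-.2)
sd,sc=viewer.snapshot("side"),viewer.snapshot("scene")
cv2.imwrite("pics/s4.png",np.hstack([cv2.resize(sd[80:260,240:440],(400,360)),cv2.resize(sc[170:350,300:500],(400,360))]))
E
```

```text
t: 11.15
tcp_pos: [0.3355, -0.3158, 0.1145]
tool_rot: [0.102, 0.995, -0.0, 0.002]
force: [0.8, 0.4, -3.1]
finger_gap: 0.263
gripper_force: 113.4
t: 11.32
tcp_pos: [0.3355, -0.3118, 0.1148]
tool_rot: [0.101, 0.995, 0.001, 0.001]
force: [0.4, 0.8, -2.6]
finger_gap: 0.263
gripper_force: 113.3
t 11.32 tcp [ 0.3355 -0.3118  0.1148] turn [ 0.0027  0.0016 -0.0015] slide cm after turn [-8.71 -0.17  0.08]
```

View pics/s4.png

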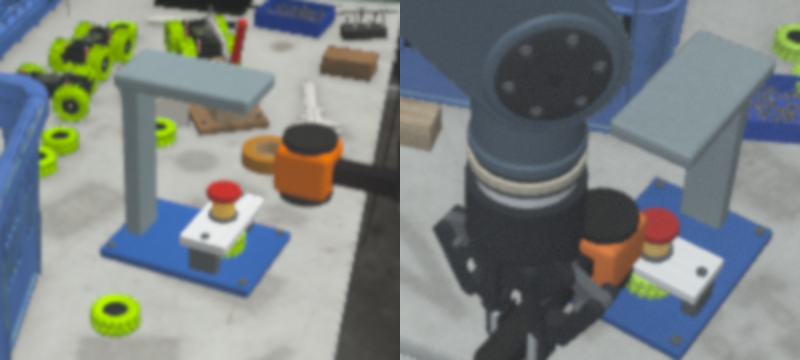

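The head is in front of the punch, with its top below the lamp's underside and aligned with the cap. Sliding it in.

```bash
python3 -m creep '[{"slide":[-1,0,0],"angular":[0,0,0],"claw":-1},{"slide":[-1.5,-0.2,0],"angular":[0,0,0],"claw":-1},{"slide":[-2,0,0],"angular":[0,0,0],"claw":-1},{"slide":[-2,0,0],"angular":[0,0,0],"claw":-1},{"slide":[-1.5,0,0],"angular":[0,0,0],"claw":-1},{"slide":[-0.5,0,0],"angular":[0,0,0],"claw":-1},{"slide":[0,0,0],"angular":[0,0,0],"claw":-1},{"slide":[0,0,0],"angular":[0,0,0],"claw":-1}]'
python3 - <<'E'
from h import *
go((.4206,-.3307,.114),-.2)
sd,sc=viewer.snapshot("side"),viewer.snapshot("scene")
cv2.imwrite("pics/s5.png",np.hstack([cv2.resize(sd[80:260,240:440],(400,360)),cv2.resize(sc[170:350,300:500],(400,360))]))
E
```

```text
t: 12.08
tcp_pos: [0.4188, -0.3304, 0.1158]
tool_rot: [0.099, 0.995, 0.0, 0.001]
force: [0.5, 0.7, -3.7]
finger_gap: 0.259
gripper_force: 113.3
t 12.08 tcp [ 0.4188 -0.3304  0.1158] turn [0.0012 0.0022 0.001 ] slide cm after turn [-0.18  0.    0.18]
```

View pics/s5.png

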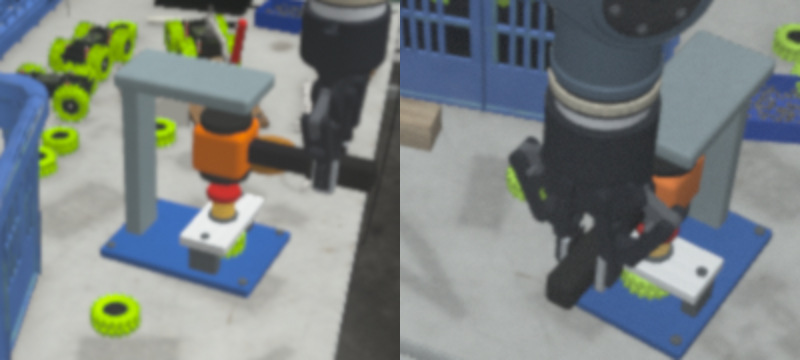

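The side view shows the head squarely over the red cap and under the lamp, with the gripper well in front. First blow.

```bash
python3 -m creep '[{"slide":[0,0,1],"angular":[0,0,0],"claw":-1},{"slide":[0,0,1.6],"angular":[0,0,0],"claw":-1},{"slide":[0,0,0.8],"angular":[0,0,0],"claw":-1},{"slide":[0,0,0],"angular":[0,0,0],"claw":-1}]'
python3 -m creep '[{"slide":[0,0,-1],"angular":[0,0,0],"claw":-1},{"slide":[0,0,-1.5],"angular":[0,0,0],"claw":-1},{"slide":[0,0,0],"angular":[0,0,0],"claw":-1},{"slide":[0,0,0],"angular":[0,0,0],"claw":-1}]'
python3 - <<'E'
from h import *
sd=viewer.snapshot("side")
w=sd[165:200,335:370]
print(manip.sense()["ft_torque"].round(2),[(s[1]+165,s[3],s[4],(round(c[0]+335,1),round(c[1]+165,1))) for s,c in blobs(w,(0,150,80),(5,255,255),20)])
E
```

```text
t: 12.52
tcp_pos: [0.4188, -0.3321, 0.0808]
tool_rot: [0.101, 0.995, 0.0, 0.002]
force: [1.4, -0.8, -2.5]
finger_gap: 0.26
gripper_force: 113.7
t: 12.85
tcp_pos: [0.4193, -0.3322, 0.1083]
tool_rot: [0.1, 0.995, -0.001, 0.003]
force: [-0.9, -0.2, -3.4]
finger_gap: 0.263
gripper_force: 113.4
[0.07 0.3  0.01] [(178, 10, 126, (351.2, 182.4))]
```

```bash
python3 -m creep '[{"slide":[0,0,1.2],"angular":[0,0,0],"claw":-1},{"slide":[0,0,1.6],"angular":[0,0,0],"claw":-1},{"slide":[0,0,0.6],"angular":[0,0,0],"claw":-1},{"slide":[0,0,0],"angular":[0,0,0],"claw":-1}]'
python3 -m creep '[{"slide":[0,0,-1],"angular":[0,0,0],"claw":-1},{"slide":[0,0,-1.5],"angular":[0,0,0],"claw":-1},{"slide":[0,0,0],"angular":[0,0,0],"claw":-1},{"slide":[0,0,0],"angular":[0,0,0],"claw":-1}]'
python3 - <<'E'
from h import *
sd=viewer.snapshot("side"); cv2.imwrite("pics/side6.png",sd)
b=blobs(sd[165:200,335:370],(0,150,80),(5,255,255),20)
c,f=cam("side"); Ti=np.linalg.inv(c["T"])
def row(z): p=Ti@np.array([.522,-.351,z,1]); return (c["cy"]-f*p[1]/-p[2]).round(1)
print([(s[1]+165,s[3],s[4],round(c[1]+165,1)) for s,c in b],"rows for travel 0,16,20:",row(.08),row(.064),row(.060))
E
```

```text
t: 13.23
tcp_pos: [0.4188, -0.3321, 0.0729]
tool_rot: [0.1, 0.995, -0.0, 0.002]
force: [-3.0, 0.2, 5.1]
finger_gap: 0.27
gripper_force: 115.3
t: 13.57
tcp_pos: [0.4194, -0.3321, 0.0988]
tool_rot: [0.1, 0.995, -0.001, 0.002]
force: [-0.0, -0.0, -3.5]
finger_gap: 0.268
gripper_force: 113.9
[(179, 10, 123, 183.7)] rows for travel 0,16,20: 175.2 182.0 183.7
```

The cap's row (183.7) matches full travel. One more blow, slightly deeper, to make sure.

```bash
python3 -m creep '[{"slide":[0,0,1.2],"angular":[0,0,0],"claw":-1},{"slide":[0,0,1.4],"angular":[0,0,0],"claw":-1},{"slide":[0,0,0.3],"angular":[0,0,0],"claw":-1},{"slide":[0,0,0],"angular":[0,0,0],"claw":-1}]'
python3 -m creep '[{"slide":[0,0,-1],"angular":[0,0,0],"claw":-1},{"slide":[0,0,-2],"angular":[0,0,0],"claw":-1},{"slide":[0,0,0],"angular":[0,0,0],"claw":-1},{"slide":[0,0,0],"angular":[0,0,0],"claw":-1}]'
python3 - <<'E'
from h import *
go((.335,-.314,.108),-.2)
sd=viewer.snapshot("side"); sc=viewer.snapshot("scene")
b=blobs(sd[165:200,335:370],(0,150,80),(5,255,255),20)
print([(s[1]+165,s[3],s[4],round(c[1]+165,1)) for s,c in b])
cv2.imwrite("pics/s7.png",cv2.resize(sd[80:260,240:440],(600,540)))
E
```

```text
t: 13.95
tcp_pos: [0.4188, -0.332, 0.0689]
tool_rot: [0.1, 0.995, -0.0, 0.002]
force: [-2.9, 1.0, 5.8]
finger_gap: 0.264
gripper_force: 115.9
t: 14.28
tcp_pos: [0.4196, -0.3323, 0.0998]
tool_rot: [0.1, 0.995, -0.001, 0.003]
force: [-0.1, 0.7, -3.4]
finger_gap: 0.26
gripper_force: 114.7
t 14.28 tcp [ 0.4196 -0.3323  0.0998] turn [-0.0014  0.0057 -0.0006] slide cm after turn [ 8.66  0.12 -0.82]
[(179, 10, 121, 183.8)]
```

View pics/s7.png

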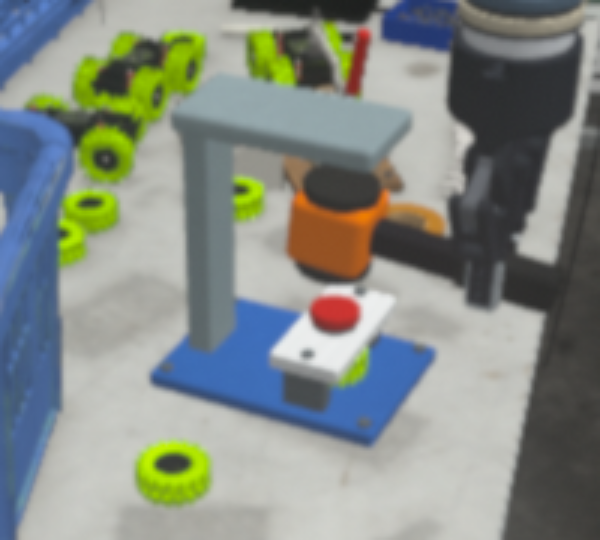

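The cap now sits on the bush, so the punch is home, and the bystanders are still in place. The head has pitched up slightly in the grip, about 0.075 rad judging by the lower TCP at the stop. I'll withdraw, correct the pitch and carry the mallet back.

```bash
python3 -m creep '[{"slide":[1,0,0],"angular":[0,0,0],"claw":-1},{"slide":[2,0,0],"angular":[0,0,0],"claw":-1},{"slide":[2,0,0],"angular":[0,0,0],"claw":-1},{"slide":[2,0,0],"angular":[0,0,0],"claw":-1},{"slide":[1.7,0,0],"angular":[0,0,0],"claw":-1},{"slide":[0,0,-1],"angular":[0,0,0],"claw":-1},{"slide":[0,1.5,0],"angular":[0,0,0],"claw":-1},{"slide":[-0.4,3,0],"angular":[0,0,0],"claw":-1},{"slide":[-0.4,3,0],"angular":[0,0,0],"claw":-1},{"slide":[-0.4,3,0],"angular":[0,0,0],"claw":-1}]'
python3 -m creep '[{"slide":[-0.4,3,0],"angular":[0,0,0],"claw":-1},{"slide":[-0.4,3,0],"angular":[0,0,0],"claw":-1},{"slide":[-0.4,3,0],"angular":[0,0,0],"claw":-1},{"slide":[-0.4,3,0],"angular":[0,0,0],"claw":-1},{"slide":[-0.4,2,0],"angular":[0,0,0],"claw":-1},{"slide":[0,0,0],"angular":[0,0.07,0],"claw":-1},{"slide":[0,0,0],"angular":[0,0,0],"claw":-1},{"slide":[0,0,0],"angular":[0,0,0],"claw":-1}]'
python3 - <<'E'
from h import *
go((.4179,-.0695,.02),-.2)
cv2.imwrite("pics/s8.png",cv2.resize(viewer.snapshot("side")[180:400,200:480],(760,597)))
E
```

```text
t: 15.22
tcp_pos: [0.366, -0.2121, 0.1083]
tool_rot: [0.101, 0.995, 0.0, 0.001]
force: [0.5, 0.7, -3.6]
finger_gap: 0.267
gripper_force: 114.5
t: 15.88
tcp_pos: [0.4148, -0.0804, 0.1085]
tool_rot: [0.099, 0.995, 0.003, -0.032]
force: [-0.3, -0.0, -2.8]
finger_gap: 0.26
gripper_force: 114.5
t 15.88 tcp [ 0.4148 -0.0804  0.1085] turn [-0.0001 -0.0641  0.001 ] slide cm after turn [-0.09  1.13  8.85]
```

View pics/s8.png

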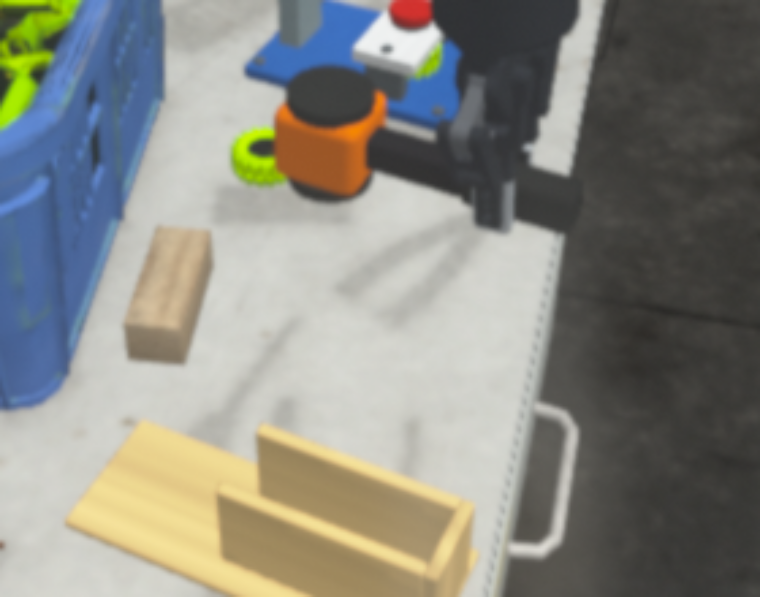

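The view shows the head about level now, in open bench between the block and the stand. Lowering.

```bash
python3 -m creep '[{"slide":[0,0,1.5],"angular":[0,0,0],"claw":-1},{"slide":[-0.2,0,2.5],"angular":[0,0,0],"claw":-1},{"slide":[-0.2,0,2.2],"angular":[0,0,0],"claw":-1},{"slide":[-0.1,0,1.3],"angular":[0,0,0],"claw":-1},{"slide":[0,0,0.7],"angular":[0,0,0],"claw":-1},{"slide":[0,0,0.3],"angular":[0,0,0],"claw":-1},{"slide":[0,0,0],"angular":[0,0,0],"claw":-1},{"slide":[0,0,0],"angular":[0,0,0],"claw":-1}]'
```

```text
t: 16.6
tcp_pos: [0.4135, -0.081, 0.0242]
tool_rot: [0.1, 0.994, 0.003, -0.032]
force: [-0.3, 0.2, -2.9]
finger_gap: 0.26
gripper_force: 114.5
```

```bash
python3 -m creep '[{"slide":[0,0,0.5],"angular":[0,0,0],"claw":-1},{"slide":[0,0,0.2],"angular":[0,0,0],"claw":-1},{"slide":[0,0,0.1],"angular":[0,0,0],"claw":-1},{"slide":[0,0,0],"angular":[0,0,0],"claw":-1}]'; python3 -m creep '[{"slide":[0,0,0.15],"angular":[0,0,0],"claw":-1},{"slide":[0,0,0],"angular":[0,0,0],"claw":-1}]'
```

```text
t: 16.93
tcp_pos: [0.413, -0.0806, 0.0158]
tool_rot: [0.1, 0.994, 0.003, -0.033]
force: [-0.3, 0.3, -3.2]
finger_gap: 0.261
gripper_force: 114.5
t: 17.1
tcp_pos: [0.4129, -0.0806, 0.0142]
tool_rot: [0.1, 0.994, 0.003, -0.033]
force: [0.6, -0.1, -3.7]
finger_gap: 0.267
gripper_force: 114.5
```

```bash
python3 -m creep '[{"slide":[0,0,0.1],"angular":[0,0,0],"claw":-1},{"slide":[0,0,0],"angular":[0,0,0],"claw":-1}]'; python3 -m creep '[{"slide":[0,0,0.1],"angular":[0,0,0],"claw":-1},{"slide":[0,0,0],"angular":[0,0,0],"claw":-1}]'; python3 -m creep '[{"slide":[0,0,0.1],"angular":[0,0,0],"claw":-1},{"slide":[0,0,0],"angular":[0,0,0],"claw":-1}]'
```

```text
t: 17.27
tcp_pos: [0.4128, -0.0806, 0.0132]
tool_rot: [0.1, 0.994, 0.003, -0.033]
force: [0.6, 0.1, -2.9]
finger_gap: 0.265
gripper_force: 114.5
t: 17.43
tcp_pos: [0.4128, -0.0806, 0.0122]
tool_rot: [0.1, 0.994, 0.003, -0.033]
force: [-0.3, 0.1, -2.5]
finger_gap: 0.263
gripper_force: 114.5
t: 17.6
tcp_pos: [0.4126, -0.0805, 0.0116]
tool_rot: [0.1, 0.994, 0.003, -0.033]
force: [-0.9, 0.3, 4.5]
finger_gap: 0.265
gripper_force: 115.5
```

Contact. Release and rise.

```bash
python3 -m creep '[{"slide":[0,0,0],"angular":[0,0,0],"claw":-0.3},{"slide":[0,0,0],"angular":[0,0,0],"claw":0.2},{"slide":[0,0,0],"angular":[0,0,0],"claw":0.6},{"slide":[0,0,0],"angular":[0,0,0],"claw":1},{"slide":[0,0,0],"angular":[0,0,0],"claw":1},{"slide":[0,0,0],"angular":[0,0,0],"claw":1},{"slide":[0,0,0],"angular":[0,-0.064,0],"claw":1},{"slide":[0,0,-1],"angular":[0,0,0],"claw":1},{"slide":[0,0,-2],"angular":[0,0,0],"claw":1},{"slide":[0,0,-3],"angular":[0,0,0],"claw":1}]'
python3 -m creep '[{"slide":[0,0,-3],"angular":[0,0,0],"claw":1},{"slide":[0,0,-3],"angular":[0,0,0],"claw":1},{"slide":[0,0,-3],"angular":[0,0,0],"claw":1},{"slide":[0,0,-2],"angular":[0,0,0],"claw":1},{"slide":[0,0,0],"angular":[0,0,0],"claw":1},{"slide":[0,0,0],"angular":[0,0,0],"claw":1},{"slide":[0,0,0],"angular":[0,0,0],"claw":1}]'
python3 - <<'E'
from h import *
sd=viewer.snapshot("side"); cv2.imwrite("pics/s9.png",cv2.resize(sd[140:420,200:480],(600,600)))
b=blobs(sd[165:200,335:370],(0,150,80),(5,255,255),20)
print([(s[1]+165,s[3],s[4],round(c[1]+165,1)) for s,c in b])
E
```

```text
t: 18.43
tcp_pos: [0.4112, -0.08, 0.0704]
tool_rot: [0.1, 0.995, 0.001, -0.004]
force: [0.8, 0.5, 0.1]
finger_gap: 0.999
gripper_force: 0.0
t: 19.02
tcp_pos: [0.4123, -0.0803, 0.1806]
tool_rot: [0.1, 0.995, 0.0, -0.002]
force: [-0.2, -0.6, 0.9]
finger_gap: 1.0
gripper_force: 0.0
[(179, 10, 121, 183.8)]
```

View pics/s9.png

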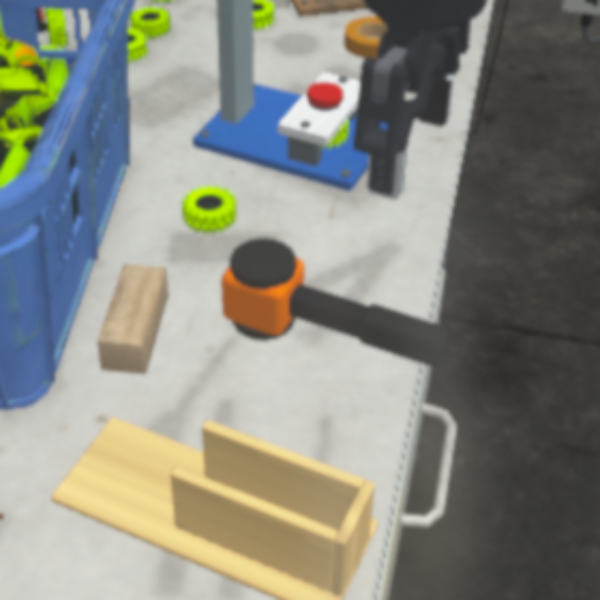

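The picture shows the mallet upright on open bench, the punch home, the block and wheel in place, and the gripper clear.

```bash
python3 -c "
from station import ticket
print(ticket.sign_off())"
```

```text
the job is handed in; nothing more can be done
None
```

The job is handed in at about 19 s: the last pictures show the punch home after three blows, the mallet standing free on the open bench and the bystanders in place; the sign-off returned no verdict.

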